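# Fold the flap and shut the parts case

## Robot

A 7-joint arm with a two-finger parallel gripper is mounted at the origin on a cart in front of the work surface, level with it; the furniture and walls round the work are solid. World frame = base frame: x ahead of the robot, y to its left, z up, the work surface at z = 0. Lengths are in m, angles in degrees, forces in N, time in s.
With the tool pointing down it reaches from about 0.425 to 1.025 m from the base axis. Payload 3.6 kg.
Tool frame: the origin (TCP) lies on the centre line of the jaws, within the pads' length; the fingertips stand 14 mm ahead of it and the grasp point (between the pads) lies 5 mm behind it; z points along the fingers, y is the line along which they close (so a half turn about z gives the same grasp; the last joint's range is limited). The gripper opens to 85 mm and grips with 20 to 120 N. Pads are 22 mm wide; open, the fingers measure 114 mm over their backs; the gripper's body (76 mm by 85 mm) begins 54 mm behind the grasp point. The pads swing forward as they close: fully open they stand 13 mm farther back than shut.
Start: joints at [67.981, 33.873, 2.773, 92.16, -1.908, 54.013, -1.931], TCP at [0.208, -0.695, 0.245] pointing down, gripper open.
Joint ranges: [-153.93, 153.93], [-27.13, 128.08], [-72.61, 78.16], [10.71, 143.7], [-87.88, 267.88], [4.46, 118.87], [-176.78, 176.78]. Speed limits (degrees/s): [147.25, 147.25, 180, 180, 180, 180, 180].

## Interface

Orientations are given as a 3x3 rotation matrix whose columns are the frame's x, y, z axes.
In Python, from cell import * gives the robot as it stands.
- The arm moves only by the tool move_arm, never from a script. Its argument "targets" is a list of rows, each an object with "delta_pos": the shift along the tool's x, y, z in cm, a list of three; "delta_rot": the turn, a rotation vector about the tool's x, y, z in degrees, a list of three. In form: [{"delta_pos": [tx, ty, tz], "delta_rot": [rx, ry, rz]}, ...]. A call has 1 to 12 rows; each row shifts and turns the commanded pose from where the row before left it, along the tool's axes as they then stand; what a row does not reach is not made up. A row lasts 1/10 s, in which the tool goes at most 50 mm and 8.59 degrees, less where a joint would pass 70% of its speed; a pose out of reach is approached as far as the arm can. A call is refused whole if a number of a shift passes 5 or a number of a turn 8.59, either way. A call with a gripper value outside its range is refused whole. "jaw" is the gripper's target within -1 to 1 (fully open at 1, half-way at 0, shut at -1), set as the call begins (left out, the last holds). The fingers move at their own pace and stop on an object; "force" is the grip in N (left out, the last holds). Time passes only in rows, so rows that do not move let the fingers close. It gives the time, the measured TCP pose, the force, the opening and the grip force at its end, in the units of the state.
- state(): the state, without advancing time (a new reading comes with each control period).
- capture(name): name is "scene" or "side" or "wrist"; returns (picture, depth): 420x560x3 uint8, blue, green, red; 420x560 float32, m along the optical axis (not along the pixel's ray), 0 where there is no reading.
- get_calibration(name): a dict with "vfov" (degrees; the focal length in pixels is half the picture's height over the tangent of half this angle, whatever the lens; pixels are square), "cx", "cy" (the principal point, pixels), "dist" ([k1, k2, p1, p2, k3] as OpenCV has them; the pictures are not rectified), "view" (4x4, takes a point from world to camera coordinates); the wrist camera has in their place "tool_from_camera" (4x4, takes a point from camera to tool coordinates, whose origin is the TCP and whose axes are the flange's). Camera axes: x right, y down, z forward; pixel columns grow to the right and rows downward; lengths in m; the calibration is good to about 2 mm. A picture is of the moment at which its call begins: read the wrist's pose just before it. get_calibration takes no time and is no camera call.
- close_job(): hands the job in; it is judged then, once.
The state is a dict: "t": time; "joint_pos": joint angles; "joint_vel": joint speeds; "effort": joint torques, N m; "ee_pos": TCP position; "tcp_rot": TCP orientation; "ft_force": force on the tool from outside, world axes, zero at the start; "wrist_torque": the same for the moment, N m; "width": finger opening in m; "finger_force": force on a finger pad.
Only numpy, scipy, OpenCV 4.12 (cv2) and the standard library are available. Lean on these libraries where they do the work, as an engineer would, in place of code of your own. Each camera call takes 0.05 s, during which the arm holds its last target. There are 200 camera calls.

## Task

Pack up the blue parts case: push the upright yellow flap down until it lies flat over the front compartment, and only then push the lid over and ease it fully shut without slamming it. Push only on the outer faces: pinch nothing, keep off the black padding on the inner faces, lift nothing, and leave the contents and the things standing beside the case where they are. Finish with the hand clear.

Things in the scene. Friction and masses are not known exactly. Their poses are not given: they have to be found in the camera images.
- case: Open blue steel case, 140 (x) x 160 (y) x 70 (z) mm, walls 3 mm, fixed to the bench. Origin: centre of its underside; x points from the front wall (near the robot) to the back wall, z up. A partition 52 mm high at x = +6.5 mm bounds the front compartment. Hinge lines run along y: the flap's at x = -64, z = 54 mm, the lid's at x = +70, z = 70.5 mm.
- case_flap (a joint): Angle of the yellow flap, rad: 0 = flat over the front compartment (a stop), 1.57 = upright, upper stop 1.75. It starts near upright and folds away from the robot, to the case's +x. Plate 136 mm wide, 4 mm thick, centred on its hinge line, free edge 71 mm from it. A stiff hinge (0.06 Nm; flap 0.1 kg) holds it where it is left.
- flap_edge (a point): Middle of the flap's free edge, on its bare outer face: 71 mm from the hinge line, 2 mm off the plate's mid-plane. The outer face looks to the case's -x (to the robot) when upright, and up when flat. The inner face carries a black rubber pad 126 mm wide and 4 mm thick, from 12 to 66 mm from the hinge: not to be touched.
- case_lid (a joint): Angle of the blue lid, rad: 0 = fully shut (a stop), 1.57 = upright, upper stop 2.05. It starts leaning back beyond upright. Plate 162 mm wide, 6 mm thick, free edge 142 mm from the hinge line, which lies in the plane of its inner face. A stiff hinge (0.38 Nm; lid about 0.32 kg) holds it where it is left.
- lid_edge (a point): Middle of the lid's free edge, on its outer face: 142 mm from the hinge line, 6 mm off the inner face's plane. The outer face looks to the case's +x (away from the robot) when upright, and up when shut. The inner face carries a black rubber pad 148 mm wide and 4 mm thick, from 13 to 134 mm from the hinge: not to be touched.
- steel_nut: Large grey hexagon nut, 24 x 27 x 13 mm, loose, lying in the front compartment. Origin: centre of its underside.
- hex_bar: Brass hexagon bar, 25 x 85 x 22 mm, loose, lying in the front compartment. Origin: centre of its underside.
- steel_block: Steel block, 40 x 55 x 30 mm, loose, in the rear compartment. Origin: centre of its underside.
- flux_tin: Round olive tin, 65 mm across, 31 mm high, loose on the bench beside the case. Origin: centre of its underside.
- tape_roll: Roll of grey tape lying flat, 107 mm across, 48 mm high, loose on the bench beside the case. Origin: centre of its underside.
- tape_measure: Yellow and black tape measure, 37 x 87 x 60 mm high, loose, standing on the bench beside the case. Origin: centre of its underside.
Mind the look-alikes: they are no part of the job. There is more than one size of the case; the job needs the larger.

How it is judged:
By the outcome, as a careful person would: the job done as asked, in the order asked, and still so for the second after the job is handed in, with the robot touching nothing.
It also fails if it takes over 56 s, if anything falls off the work surface, if the arm or the gripper's body presses on something with over 40 N, if the wrist force passes 120 N, or if a joint passes its speed limit or range.

## Working session

There is one attempt and no reset: what is moved stays moved. The work goes in short steps, Python scripts to look and compute and a tool call to move; the robot and the scene stay as the last step left them, time stands still between calls to the robot, and variables do not carry over. Pictures are saved under pics/ and viewed, at most 10 in all, crops included, and the job is handed in when it is done.

Besides the shell and the picture viewer there is one more tool, called after "Request:" as a command line: name --argument value ..., lists and objects as JSON in quotes. move_arm: Moves the arm, as the interface text tells. Its arguments: {"type":"object","properties":{"targets":{"type":"array"},"jaw":{"type":"number"},"force":{"type":"number"}},"required":["targets"]}

```bash
ls; mkdir -p pics
cat > h.py <<'E'
from cell import *
import numpy as np, cv2
def K(c):
    f=210/np.tan(np.radians(c['vfov'])/2); return np.array([[f,0,c['cx']],[0,f,c['cy']],[0,0,1.]])
def camT(n,s=None):
    c=get_calibration(n)
    if n=='wrist':
        T=np.eye(4);T[:3,:3]=np.array(s['tcp_rot']);T[:3,3]=s['ee_pos'];return T@np.array(c['tool_from_camera'])
    return np.linalg.inv(np.array(c['view']))
def cloud(n,d,s=None):
    c=get_calibration(n);T=camT(n,s)
    v,u=np.mgrid[0:420,0:560]
    p=cv2.undistortPoints(np.stack([u,v],-1).reshape(-1,1,2).astype(np.float64),K(c),np.array(c['dist'],float)).reshape(420,560,2)
    P=np.concatenate([p*d[...,None],d[...,None]],-1)
    P=P@T[:3,:3].T+T[:3,3]; P[d==0]=np.nan
    return P
E
python3 - <<'E'
from h import *
s=state();print(s)
for n in ['scene','side']:
    im,d=capture(n);cv2.imwrite(f'pics/{n}0.png',im);np.savez(f'{n}0.npz',im=im,P=cloud(n,d))
    print(n,camT(n)[:3,3],camT(n)[:3,2])
E
```

```text
pics
{'t': 0.0, 'joint_pos': array([67.98153142, 33.92494561,  2.76614717, 92.23685527, -1.90761208,
       54.01313457, -1.93153255]), 'joint_vel': array([ 0.06478998,  0.03061401, -0.0633797 , -0.02776332,  0.02361226,
        0.04508553, -0.07222559]), 'effort': array([-2.44919538e-04, -5.48699498e+01,  1.54647019e+00, -1.98125517e+01,
        9.43496183e-03,  8.66488932e-03,  1.94875049e-07]), 'ee_pos': array([ 0.20765633, -0.69378589,  0.24414728]), 'tcp_rot': array([[ 9.57990498e-01,  2.86798938e-01, -7.57954135e-04],
       [ 2.86799915e-01, -9.57988165e-01,  2.11743037e-03],
       [-1.18834310e-04, -2.24585936e-03, -9.99997471e-01]]), 'ft_force': array([-0.02895719,  0.88462767, -0.30189511]), 'wrist_torque': array([ 0.03801746, -0.07808497, -0.00712041]), 'finger_force': 0.0, 'width': 0.08560010964098318}
scene [-0.00289781 -0.49612893  0.54492904] [ 0.61408347  0.56488228 -0.55118917]
side [0.31434803 0.54563744 1.11043429] [ 0.18499734 -0.47959832 -0.85776538]
```

View pics/scene0.png

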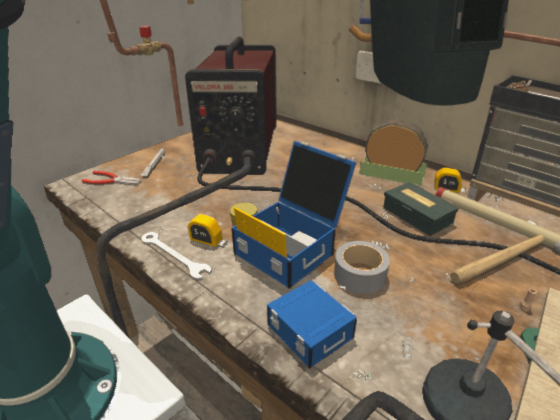

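View pics/side0.png

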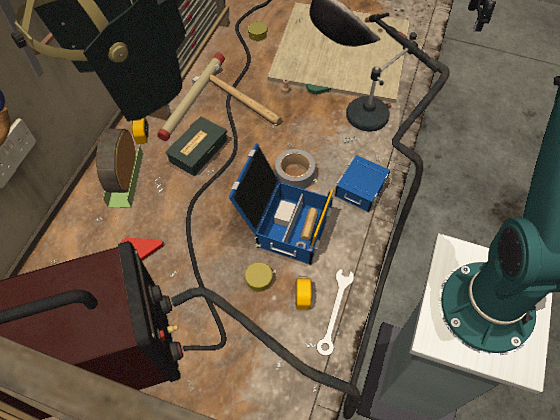

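The scene view shows the open case at (290,230) with its yellow flap upright at (260,230) and the lid leaning back at (320,185). The tape roll is at (362,268), the tape measure at (205,232) and the tin at (243,213). The closed look-alike case is at (310,320). A dark welding helmet hangs at the upper right.

Run:
```python
from h import *
for n,box in [('scene',(225,135,360,285)),('side',(225,140,340,270))]:
    z=np.load(n+'0.npz');im=z['im'];P=z['P']
    hsv=cv2.cvtColor(im,cv2.COLOR_BGR2HSV)
    m=np.zeros(im.shape[:2],bool);m[box[1]:box[3],box[0]:box[2]]=1
    blue=m&(hsv[...,0]>100)&(hsv[...,0]<125)&(hsv[...,1]>120)
    yel=m&(hsv[...,0]>18)&(hsv[...,0]<32)&(hsv[...,1]>160)
    blk=m&(hsv[...,2]<60)&(P[...,2]>.08)
    for k,mm in [('blue',blue),('yel',yel),('blk',blk)]:
        q=P[mm];q=q[~np.isnan(q[:,0])]
        if k=='yel': q=q[q[:,2]>.055]
        print(n,k,len(q),np.percentile(q,[2,50,98],axis=0).round(3).tolist())
        if k!='blue':
            c=np.median(q,0);q=q[np.linalg.norm(q-c,axis=1)<.12];c=q.mean(0);u,s,v=np.linalg.svd(q-c,full_matrices=False)
            print('  plane',c.round(4),v[2].round(4),'long',v[0].round(3),np.ptp((q-c)@v[0]).round(3),(s/np.sqrt(len(q))).round(4))
    # case top rim z~.07
    q=P[blue&(abs(P[...,2]-.07)<.004)]
    r=cv2.minAreaRect((q[:,:2]*1000).astype(np.float32));print('rim',len(q),r,cv2.boxPoints(r).round(0).tolist())
    # heights of obstacles: everything >0.15 within x .3-.9, |y|<.5
    Q=P[(P[...,0]>.25)&(P[...,0]<1.0)&(abs(P[...,1])<.5)&(P[...,2]>.12)]
    H={}
    for p in Q: 
        k=(round(p[0],1),round(p[1],1)); a=H.get(k,(9,0,0)); H[k]=(min(a[0],p[2].round(2)),max(a[1],p[2].round(2)),a[2]+1)
    print({k:tuple(map(float,v)) for k,v in sorted(H.items()) if v[2]>15})
```

```text
scene blue 3941 [[0.429, -0.128, 0.003], [0.54, -0.067, 0.05], [0.621, 0.031, 0.197]]
scene yel 1079 [[0.428, -0.112, 0.072], [0.431, -0.051, 0.1], [0.433, 0.018, 0.124]]
  plane [ 0.4306 -0.05    0.0996] [-0.9973  0.0108 -0.0724] long [-0.01  -1.    -0.012] 0.138 [0.0391 0.0163 0.0008]
scene blk 3900 [[0.573, -0.118, 0.084], [0.599, -0.039, 0.13], [0.731, 0.309, 0.193]]
  plane [ 0.5943 -0.0517  0.1405] [-0.9297  0.012   0.368 ] long [ 0.009  1.    -0.011] 0.149 [0.0423 0.0346 0.0012]
rim 384 ((502.0198059082031, -47.93860626220703), (161.73989868164062, 147.87973022460938), 89.33000183105469) [[427.0, -128.0], [575.0, -130.0], [577.0, 32.0], [429.0, 34.0]]
{(np.float64(0.4), np.float64(-0.5)): (0.12, 0.19, 896.0), (np.float64(0.4), np.float64(-0.4)): (0.16, 0.17, 27.0), (np.float64(0.4), np.float64(-0.1)): (0.12, 0.13, 82.0), (np.float64(0.4), np.float64(0.0)): (0.12, 0.13, 79.0), (np.float64(0.6), np.float64(-0.1)): (0.12, 0.21, 1517.0), (np.float64(0.6), np.float64(0.0)): (0.12, 0.21, 1288.0), (np.float64(0.6), np.float64(0.3)): (0.12, 0.3, 307.0), (np.float64(0.6), np.float64(0.
[... 2918 characters left out ...]
1608.0), (np.float64(0.8), np.float64(0.4)): (0.28, 0.35, 2903.0), (np.float64(0.8), np.float64(0.5)): (0.28, 0.34, 931.0), (np.float64(0.9), np.float64(-0.2)): (0.43, 0.51, 36.0), (np.float64(0.9), np.float64(-0.0)): (0.12, 0.6, 2395.0), (np.float64(0.9), np.float64(0.3)): (0.28, 0.29, 76.0), (np.float64(0.9), np.float64(0.4)): (0.28, 0.34, 1198.0), (np.float64(0.9), np.float64(0.5)): (0.28, 0.34, 183.0), (np.float64(1.0), np.float64(-0.5)): (0.12, 0.28, 420.0), (np.float64(1.0), np.float64(-0.4)): (0.12, 0.29, 191.0), (np.float64(1.0), np.float64(-0.2)): (0.39, 0.45, 361.0), (np.float64(1.0), np.float64(-0.1)): (0.12, 0.17, 245.0), (np.float64(1.0), np.float64(-0.0)): (0.12, 0.59, 1192.0)}
```

The case sits at about (0.501, -0.048) with a yaw of about -0.6°. The flap is at about 1.64 rad and the lid at about 1.95 rad. Next I check the helmet clearance behind the lid and the heights along the approach.

Run:
```python
from h import *
P=np.concatenate([np.load(n+'0.npz')['P'].reshape(-1,3) for n in('scene','side')])
P=P[~np.isnan(P[:,0])]
q=P[(P[:,0]>.64)&(P[:,0]<1)&(P[:,1]>-.35)&(P[:,1]<.15)&(P[:,2]>.24)]
for a in np.arange(-.3,.15,.05):
    r=q[(q[:,1]>=a)&(q[:,1]<a+.05)]
    if len(r)>10: print(round(a,2),len(r),'minx',np.percentile(r[:,0],1).round(3),'minz',r[:,2].min().round(3))
q=P[(P[:,0]>.2)&(P[:,0]<.56)&(P[:,1]>-.75)&(P[:,1]<.1)&(P[:,2]>.04)&(P[:,2]<.6)]
for a in np.arange(-.75,.1,.05):
    r=q[(q[:,1]>=a)&(q[:,1]<a+.05)]
    if len(r)>10: print(round(a,2),len(r),'x',r[:,0].min().round(2),r[:,0].max().round(2),'maxz',r[:,2].max().round(3))
```

```text
-0.3 1122 minx 0.888 minz 0.24
-0.25 4319 minx 0.808 minz 0.279
-0.2 3700 minx 0.808 minz 0.28
-0.15 3636 minx 0.806 minz 0.284
-0.1 3978 minx 0.808 minz 0.29
-0.05 4294 minx 0.823 minz 0.295
-0.0 1747 minx 0.85 minz 0.362
-0.75 547 x 0.21 0.56 maxz 0.276
-0.7 479 x 0.2 0.56 maxz 0.332
-0.65 504 x 0.2 0.45 maxz 0.344
-0.6 530 x 0.23 0.39 maxz 0.174
-0.55 672 x 0.23 0.41 maxz 0.172
-0.5 2117 x 0.25 0.44 maxz 0.188
-0.45 723 x 0.28 0.4 maxz 0.173
-0.4 145 x 0.3 0.33 maxz 0.054
-0.3 1631 x 0.31 0.56 maxz 0.059
-0.25 2469 x 0.31 0.56 maxz 0.058
-0.2 1787 x 0.32 0.56 maxz 0.059
-0.15 1247 x 0.42 0.56 maxz 0.127
-0.1 949 x 0.42 0.51 maxz 0.125
-0.05 795 x 0.42 0.51 maxz 0.127
0.0 1031 x 0.42 0.56 maxz 0.126
0.05 136 x 0.41 0.56 maxz 0.06
```

Request:
move_arm --targets '[{"delta_pos": [0, 0, -3], "delta_rot": [0, 0, 8.35]}, {"delta_pos": [0, 0, -3], "delta_rot": [0, 0, 8.35]}, {"delta_pos": [0, 0, -1], "delta_rot": [0, 0, 0]}]' --jaw -1

```text
t: 0.4
ee_pos: [0.2083, -0.696, 0.3183]
tcp_rot: [[1.0, -0.001, 0.001], [-0.001, -1.0, -0.005], [0.001, 0.005, -1.0]]
ft_force: [0.4, 0.0, 0.2]
width: 0.0435
finger_force: 0.0
```

The helmet's near face is at x≈0.81, so it clears. I go above the case next.

Request:
move_arm --targets '[{"delta_pos": [2.9, -3.9, 0], "delta_rot": [0, 0, 0]}, {"delta_pos": [2.9, -3.9, 0], "delta_rot": [0, 0, 0]}, {"delta_pos": [2.9, -3.9, 0], "delta_rot": [0, 0, 0]}, {"delta_pos": [2.9, -3.9, 0], "delta_rot": [0, 0, 0]}, {"delta_pos": [2.9, -3.9, 0], "delta_rot": [0, 0, 0]}, {"delta_pos": [2.9, -3.9, 0], "delta_rot": [0, 0, 0]}, {"delta_pos": [2.9, -3.9, 0], "delta_rot": [0, 0, 0]}, {"delta_pos": [2.9, -3.9, 0], "delta_rot": [0, 0, 0]}, {"delta_pos": [2, -4, 0], "delta_rot": [0, 0, 0]}, {"delta_pos": [0, -4, 0], "delta_rot": [0, 0, 0]}, {"delta_pos": [0, -4, 0], "delta_rot": [0, 0, 0]}, {"delta_pos": [0, 0, 0], "delta_rot": [0, 0, 0]}]'

```text
t: 1.6
ee_pos: [0.4602, -0.2555, 0.3141]
tcp_rot: [[1.0, 0.012, -0.003], [0.012, -1.0, 0.004], [-0.002, -0.005, -1.0]]
ft_force: [0.5, -1.2, -0.4]
width: -0.0
finger_force: 0.0
```

Request:
move_arm --targets '[{"delta_pos": [0, -4, 0], "delta_rot": [0, 0, 0]}, {"delta_pos": [-1, -4, 1], "delta_rot": [0, 0, 0]}, {"delta_pos": [-1, -4, 2], "delta_rot": [0, 0, 0]}, {"delta_pos": [-2, -4, 2], "delta_rot": [0, 0, 0]}, {"delta_pos": [-2, 0, 2], "delta_rot": [0, 0, 0]}, {"delta_pos": [0, 0, 2], "delta_rot": [0, 0, 0]}, {"delta_pos": [0, 0, 0], "delta_rot": [0, 0, 0]}, {"delta_pos": [0, 0, 0], "delta_rot": [0, 0, 0]}]'

```text
t: 2.4
ee_pos: [0.4005, -0.1031, 0.2253]
tcp_rot: [[1.0, 0.0, -0.0], [0.0, -1.0, -0.0], [-0.0, 0.0, -1.0]]
ft_force: [1.0, -0.7, -0.6]
width: 0.0001
finger_force: 0.0
```

Request:
move_arm --targets '[{"delta_pos": [-0.3, -1, 2.5], "delta_rot": [0, 0, 0]}, {"delta_pos": [0, -1, 2.5], "delta_rot": [0, 0, 0]}, {"delta_pos": [0, -1, 2.5], "delta_rot": [0, 0, 0]}, {"delta_pos": [0, 0, 2.0], "delta_rot": [0, 0, 0]}, {"delta_pos": [0, 0, 0], "delta_rot": [0, 0, 0]}, {"delta_pos": [0, 0, 0], "delta_rot": [0, 0, 0]}]'

```text
t: 3.0
ee_pos: [0.3985, -0.0732, 0.1309]
tcp_rot: [[1.0, -0.001, 0.001], [-0.001, -1.0, -0.0], [0.001, 0.0, -1.0]]
ft_force: [0.4, -0.0, 0.0]
width: -0.0001
finger_force: 0.0
```

Run:
```python
from h import *
s=state();print(s['ee_pos'],s['joint_pos'].round(1),s['ft_force'].round(2))
im,d=capture('side');P=cloud('side',d)
cv2.imwrite('pics/side1.png',cv2.resize(im[150:290,200:400],None,fx=4,fy=4)[:560])
im,d=capture('scene');P=cloud('scene',d);np.savez('s1.npz',im=im,P=P)
cv2.imwrite('pics/scene1.png',cv2.resize(im[120:290,160:380],None,fx=3.5,fy=3.5))
```

```text
[ 0.39845043 -0.07317357  0.13087508] [  6.3  23.8  -3.  137.2   3.7  19.  -90. ] [ 0.4  -0.02  0.03]
```

View pics/scene1.png

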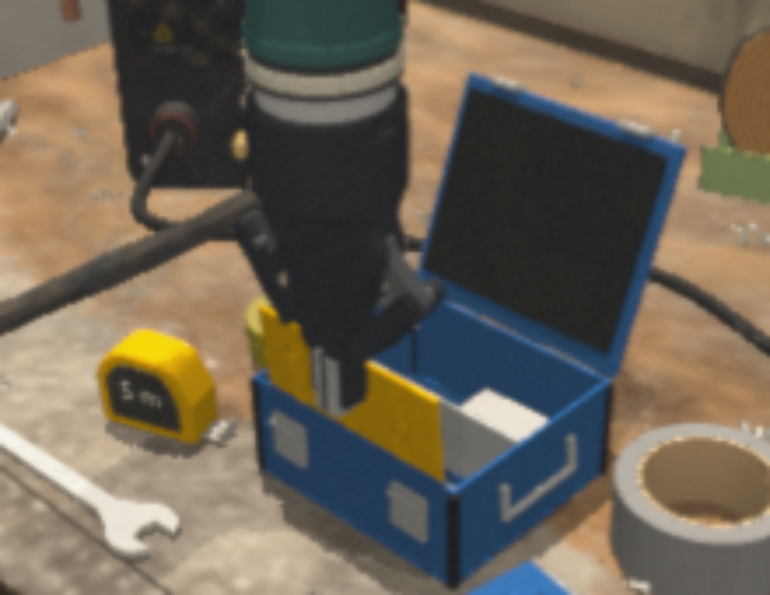

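The crop shows the shut fingers standing in front of the flap, with the tip at crop (345,408), i.e. scene pixel (258.5,236.5). The flap is untouched behind them. I measure the tip height from depth.

Run:
```python
from h import *
z=np.load('s1.npz');P=z['P']
for v in range(228,242,1): print(v,[P[v,u].round(3).tolist() for u in (254,258,262)])
```

```text
228 [[0.389, -0.078, 0.142], [0.393, -0.083, 0.142], [0.402, -0.085, 0.138]]
229 [[0.389, -0.078, 0.14], [0.393, -0.084, 0.14], [0.4, -0.087, 0.138]]
230 [[0.389, -0.077, 0.137], [0.394, -0.083, 0.137], [0.4, -0.087, 0.136]]
231 [[0.389, -0.078, 0.135], [0.393, -0.083, 0.136], [0.402, -0.085, 0.132]]
232 [[0.389, -0.077, 0.132], [0.394, -0.082, 0.133], [0.401, -0.085, 0.13]]
233 [[0.389, -0.077, 0.13], [0.393, -0.083, 0.131], [0.399, -0.087, 0.13]]
234 [[0.389, -0.077, 0.129], [0.394, -0.082, 0.128], [0.401, -0.085, 0.126]]
235 [[0.388, -0.078, 0.127], [0.393, -0.083, 0.127], [0.406, -0.08, 0.118]]
236 [[0.389, -0.076, 0.123], [0.393, -0.083, 0.125], [0.432, -0.053, 0.089]]
237 [[0.389, -0.077, 0.122], [0.397, -0.079, 0.119], [0.433, -0.052, 0.085]]
238 [[0.433, -0.029, 0.071], [0.395, -0.081, 0.118], [0.433, -0.052, 0.083]]
239 [[0.432, -0.03, 0.07], [0.432, -0.042, 0.076], [0.432, -0.053, 0.082]]
240 [[0.431, -0.031, 0.068], [0.433, -0.04, 0.072], [0.432, -0.053, 0.079]]
241 [[0.431, -0.031, 0.066], [0.431, -0.042, 0.071], [0.433, -0.052, 0.075]]
```

The tip is 14 mm below the TCP and the finger half-width is 11 mm, as expected. I start pushing the flap.

Request:
move_arm --targets '[{"delta_pos": [0.9, 0, 0.25], "delta_rot": [0, 0, 0]}, {"delta_pos": [0.9, 0, 0.25], "delta_rot": [0, 0, 0]}, {"delta_pos": [0.4, 0, 0], "delta_rot": [0, 0, 0]}, {"delta_pos": [0.4, 0, 0], "delta_rot": [0, 0, 0]}, {"delta_pos": [0.5, 0, 0.05], "delta_rot": [0, 0, 0]}, {"delta_pos": [0.5, 0, 0.05], "delta_rot": [0, 0, 0]}, {"delta_pos": [0.5, 0, 0.05], "delta_rot": [0, 0, 0]}]'

```text
t: 3.8
ee_pos: [0.4382, -0.0727, 0.1236]
tcp_rot: [[1.0, -0.001, -0.001], [-0.001, -1.0, 0.0], [-0.001, -0.0, -1.0]]
ft_force: [-1.1, -0.1, 0.4]
width: 0.0
finger_force: 0.5
```

Request:
move_arm --targets '[{"delta_pos": [0.7, 0, 0.25], "delta_rot": [0, 0, 0]}, {"delta_pos": [0.7, 0, 0.3], "delta_rot": [0, 0, 0]}, {"delta_pos": [0.6, 0, 0.4], "delta_rot": [0, 0, 0]}, {"delta_pos": [0.6, 0, 0.45], "delta_rot": [0, 0, 0]}, {"delta_pos": [0.5, 0, 0.6], "delta_rot": [0, 0, 0]}, {"delta_pos": [0.4, 0, 0.6], "delta_rot": [0, 0, 0]}]'

```text
t: 4.4
ee_pos: [0.4747, -0.0727, 0.0974]
tcp_rot: [[1.0, -0.001, 0.002], [-0.001, -1.0, -0.0], [0.002, 0.0, -1.0]]
ft_force: [0.1, 0.0, 1.4]
width: 0.0001
finger_force: 0.5
```

Request:
move_arm --targets '[{"delta_pos": [0.4, 0, 0.6], "delta_rot": [0, 0, 0]}, {"delta_pos": [0.3, 0, 0.6], "delta_rot": [0, 0, 0]}, {"delta_pos": [0.2, 0, 0.6], "delta_rot": [0, 0, 0]}, {"delta_pos": [0.1, 0, 0.4], "delta_rot": [0, 0, 0]}, {"delta_pos": [0, 0, 0.3], "delta_rot": [0, 0, 0]}, {"delta_pos": [0, 0, 0], "delta_rot": [0, 0, 0]}]'

```text
t: 5.0
ee_pos: [0.4832, -0.0726, 0.0724]
tcp_rot: [[1.0, -0.0, -0.0], [-0.0, -1.0, 0.0], [-0.0, -0.0, -1.0]]
ft_force: [0.6, 0.0, 0.0]
width: 0.0001
finger_force: 0.0
```

Request:
move_arm --targets '[{"delta_pos": [0, 0, 0.1], "delta_rot": [0, 0, 0]}, {"delta_pos": [0, 0, 0.1], "delta_rot": [0, 0, 0]}, {"delta_pos": [0, 0, 0.1], "delta_rot": [0, 0, 0]}]'

```text
t: 5.3
ee_pos: [0.4835, -0.0727, 0.07]
tcp_rot: [[1.0, -0.001, 0.001], [-0.001, -1.0, 0.0], [0.001, -0.0, -1.0]]
ft_force: [-1.2, 0.9, 5.8]
width: 0.0001
finger_force: 3.3
```

Request:
move_arm --targets '[{"delta_pos": [0, 0, 0.1], "delta_rot": [0, 0, 0]}, {"delta_pos": [0, 0, 0.05], "delta_rot": [0, 0, 0]}]'

```text
t: 5.5
ee_pos: [0.4835, -0.0726, 0.0697]
tcp_rot: [[1.0, -0.001, 0.001], [-0.001, -1.0, -0.0], [0.001, 0.0, -1.0]]
ft_force: [-3.1, 1.6, 20.5]
width: -0.0001
finger_force: 10.1
```

The flap is on its stop (20 N with no further travel). I lift and check it.

Request:
move_arm --targets '[{"delta_pos": [0, 0, -1], "delta_rot": [0, 0, 0]}, {"delta_pos": [0, 0, -3], "delta_rot": [0, 0, 0]}, {"delta_pos": [0, 0, -4], "delta_rot": [0, 0, 0]}, {"delta_pos": [0, 0, -4], "delta_rot": [0, 0, 0]}, {"delta_pos": [0, 0, -4], "delta_rot": [0, 0, 0]}, {"delta_pos": [0, 0, -4], "delta_rot": [0, 0, 0]}, {"delta_pos": [0, 0, -4], "delta_rot": [0, 0, 0]}, {"delta_pos": [0, 0, -2], "delta_rot": [0, 0, 0]}]'

```text
t: 6.3
ee_pos: [0.4844, -0.0729, 0.3322]
tcp_rot: [[1.0, -0.001, 0.006], [-0.001, -1.0, -0.001], [0.006, 0.001, -1.0]]
ft_force: [0.3, -0.6, -0.2]
width: 0.0003
finger_force: 0.0
```

Run:
```python
from h import *
s=state();print(s['ee_pos'])
im,d=capture('scene');P=cloud('scene',d)
cv2.imwrite('pics/scene2.png',cv2.resize(im[120:290,160:380],None,fx=3.5,fy=3.5))
hsv=cv2.cvtColor(im,cv2.COLOR_BGR2HSV)
m=(hsv[...,0]>18)&(hsv[...,0]<32)&(hsv[...,1]>160)&(P[...,0]>.43)&(P[...,0]<.53)&(abs(P[...,1]+.048)<.07)
q=P[m];c=q.mean(0);v=np.linalg.svd(q-c,full_matrices=False)[2];print(len(q),c,v[2],np.percentile(q,[2,98],axis=0).round(3))
m=(hsv[...,2]<60)&(P[...,0]>.56)&(P[...,0]<.64)&(abs(P[...,1]+.048)<.07)&(P[...,2]>.085)&(P[...,2]<.21)
q=P[m];c=q.mean(0);v=np.linalg.svd(q-c,full_matrices=False)[2];print(len(q),c,v[2])
```

```text
[ 0.48439825 -0.07292565  0.33219338]
1138 [ 0.47502804 -0.04857031  0.05568691] [5.40119853e-03 7.34634943e-04 9.99985144e-01] [[ 0.447 -0.109  0.054]
 [ 0.505  0.018  0.058]]
3072 [ 0.59449432 -0.05131683  0.14097984] [-0.93008236  0.01261538  0.36713438]
```

View pics/scene2.png

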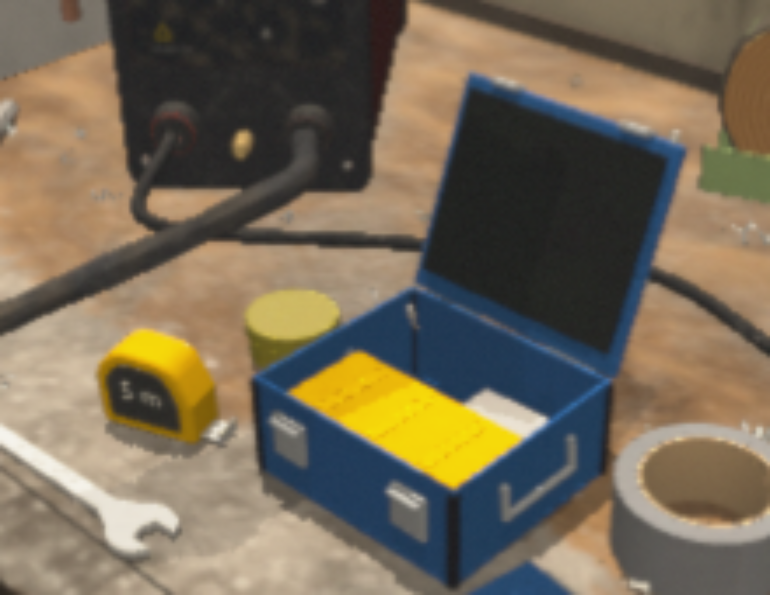

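The flap lies flat over the front compartment, around crop (410,420), and the lid is unmoved. I now go over and behind the lid.

Request:
move_arm --targets '[{"delta_pos": [3.6, -0.5, 0], "delta_rot": [0, 0, 0]}, {"delta_pos": [3.6, -0.5, 0], "delta_rot": [0, 0, 0]}, {"delta_pos": [3.6, -0.5, 0], "delta_rot": [0, 0, 0]}, {"delta_pos": [3.6, -0.5, 0], "delta_rot": [0, 0, 0]}, {"delta_pos": [3.7, -0.5, 0], "delta_rot": [0, 0, 0]}, {"delta_pos": [0, 0, 0], "delta_rot": [0, 0, 0]}, {"delta_pos": [0, 0, 3], "delta_rot": [0, 0, 0]}, {"delta_pos": [0, 0, 3], "delta_rot": [0, 0, 0]}, {"delta_pos": [0, 0, 3], "delta_rot": [0, 0, 0]}, {"delta_pos": [0, 0, 3], "delta_rot": [0, 0, 0]}, {"delta_pos": [0, 0, 1], "delta_rot": [0, 0, 0]}, {"delta_pos": [0, 0, 0], "delta_rot": [0, 0, 0]}]'

```text
t: 7.55
ee_pos: [0.6623, -0.048, 0.1965]
tcp_rot: [[1.0, -0.001, -0.005], [-0.001, -1.0, -0.0], [-0.005, 0.0, -1.0]]
ft_force: [0.2, 0.2, 0.0]
width: -0.0003
finger_force: 0.0
```

Request:
move_arm --targets '[{"delta_pos": [-0.8, 0, 0], "delta_rot": [0, 0, 0]}, {"delta_pos": [-0.8, 0, 0], "delta_rot": [0, 0, 0]}, {"delta_pos": [-0.5, 0, 0], "delta_rot": [0, 0, 0]}, {"delta_pos": [-0.5, 0, 0], "delta_rot": [0, 0, 0]}, {"delta_pos": [-0.6, 0, 0], "delta_rot": [0, 0, 0]}, {"delta_pos": [-0.6, 0, 0], "delta_rot": [0, 0, 0]}]'

```text
t: 8.15
ee_pos: [0.6306, -0.0478, 0.2009]
tcp_rot: [[1.0, -0.001, 0.011], [-0.001, -1.0, 0.0], [0.011, -0.0, -1.0]]
ft_force: [5.3, -1.2, 3.7]
width: -0.0
finger_force: 2.6
```

Request:
move_arm --targets '[{"delta_pos": [-0.6, 0, 0], "delta_rot": [0, 0, 0]}, {"delta_pos": [-0.6, 0, 0], "delta_rot": [0, 0, 0]}, {"delta_pos": [-0.6, 0, 0], "delta_rot": [0, 0, 0]}, {"delta_pos": [-0.6, 0, 0], "delta_rot": [0, 0, 0]}, {"delta_pos": [-0.6, 0, 0], "delta_rot": [0, 0, 0]}, {"delta_pos": [-0.6, 0, 0], "delta_rot": [0, 0, 0]}]'

```text
t: 8.75
ee_pos: [0.5892, -0.0478, 0.1979]
tcp_rot: [[1.0, -0.001, -0.001], [-0.001, -1.0, 0.0], [-0.001, -0.0, -1.0]]
ft_force: [3.1, 0.5, 2.7]
width: -0.0
finger_force: 1.5
```

Request:
move_arm --targets '[{"delta_pos": [-0.6, 0, 0], "delta_rot": [0, 0, 0]}, {"delta_pos": [-0.6, 0, 0.05], "delta_rot": [0, 0, 0]}, {"delta_pos": [-0.6, 0, 0.05], "delta_rot": [0, 0, 0]}, {"delta_pos": [-0.6, 0, 0.05], "delta_rot": [0, 0, 0]}, {"delta_pos": [-0.6, 0, 0.1], "delta_rot": [0, 0, 0]}, {"delta_pos": [-0.6, 0, 0.15], "delta_rot": [0, 0, 0]}, {"delta_pos": [-0.6, 0, 0.2], "delta_rot": [0, 0, 0]}, {"delta_pos": [-0.6, 0, 0.25], "delta_rot": [0, 0, 0]}, {"delta_pos": [-0.6, 0, 0.25], "delta_rot": [0, 0, 0]}, {"delta_pos": [-0.5, 0, 0.25], "delta_rot": [0, 0, 0]}]'

```text
t: 9.75
ee_pos: [0.5301, -0.0479, 0.1843]
tcp_rot: [[1.0, -0.001, -0.002], [-0.001, -1.0, -0.0], [-0.002, 0.0, -1.0]]
ft_force: [2.0, -0.2, 3.2]
width: -0.0001
finger_force: 1.4
```

Request:
move_arm --targets '[{"delta_pos": [-0.6, 0, 0.35], "delta_rot": [0, 0, 0]}, {"delta_pos": [-0.6, 0, 0.4], "delta_rot": [0, 0, 0]}, {"delta_pos": [-0.55, 0, 0.45], "delta_rot": [0, 0, 0]}, {"delta_pos": [-0.55, 0, 0.45], "delta_rot": [0, 0, 0]}, {"delta_pos": [-0.5, 0, 0.5], "delta_rot": [0, 0, 0]}, {"delta_pos": [-0.5, 0, 0.5], "delta_rot": [0, 0, 0]}, {"delta_pos": [-0.45, 0, 0.55], "delta_rot": [0, 0, 0]}, {"delta_pos": [-0.45, 0, 0.6], "delta_rot": [0, 0, 0]}]'

```text
t: 10.55
ee_pos: [0.4884, -0.0478, 0.1462]
tcp_rot: [[1.0, -0.001, -0.001], [-0.001, -1.0, -0.0], [-0.001, 0.0, -1.0]]
ft_force: [0.2, 0.7, 2.6]
width: -0.0004
finger_force: 1.1
```

Request:
move_arm --targets '[{"delta_pos": [-0.3, 0, 0.5], "delta_rot": [0, 0, 0]}, {"delta_pos": [-0.3, 0, 0.5], "delta_rot": [0, 0, 0]}, {"delta_pos": [-0.25, 0, 0.5], "delta_rot": [0, 0, 0]}, {"delta_pos": [-0.2, 0, 0.5], "delta_rot": [0, 0, 0]}, {"delta_pos": [-0.2, 0, 0.5], "delta_rot": [0, 0, 0]}, {"delta_pos": [-0.1, 0, 0.4], "delta_rot": [0, 0, 0]}, {"delta_pos": [-0.1, 0, 0.4], "delta_rot": [0, 0, 0]}, {"delta_pos": [-0.1, 0, 0.3], "delta_rot": [0, 0, 0]}, {"delta_pos": [0, 0, 0.2], "delta_rot": [0, 0, 0]}]'

```text
t: 11.45
ee_pos: [0.4735, -0.0478, 0.1085]
tcp_rot: [[1.0, -0.001, -0.001], [-0.001, -1.0, -0.0], [-0.001, 0.0, -1.0]]
ft_force: [-1.0, -0.4, 1.8]
width: 0.0004
finger_force: 0.9
```

Request:
move_arm --targets '[{"delta_pos": [0, 0, 0.2], "delta_rot": [0, 0, 0]}, {"delta_pos": [-0.1, 0, 0.2], "delta_rot": [0, 0, 0]}, {"delta_pos": [0, 0, 0.2], "delta_rot": [0, 0, 0]}, {"delta_pos": [-0.1, 0, 0.2], "delta_rot": [0, 0, 0]}, {"delta_pos": [0, 0, 0.2], "delta_rot": [0, 0, 0]}, {"delta_pos": [0, 0, 0.15], "delta_rot": [0, 0, 0]}, {"delta_pos": [0, 0, 0.15], "delta_rot": [0, 0, 0]}, {"delta_pos": [0, 0, 0.1], "delta_rot": [0, 0, 0]}, {"delta_pos": [0, 0, 0.1], "delta_rot": [0, 0, 0]}, {"delta_pos": [0, 0, 0.1], "delta_rot": [0, 0, 0]}]'

```text
t: 12.45
ee_pos: [0.4717, -0.0478, 0.0927]
tcp_rot: [[1.0, -0.001, -0.0], [-0.001, -1.0, -0.0], [-0.0, 0.0, -1.0]]
ft_force: [-1.5, -0.1, 1.5]
width: -0.0002
finger_force: 0.8
```

Request:
move_arm --targets '[{"delta_pos": [0, 0, 0.08], "delta_rot": [0, 0, 0]}, {"delta_pos": [0, 0, 0.08], "delta_rot": [0, 0, 0]}, {"delta_pos": [0, 0, 0.08], "delta_rot": [0, 0, 0]}, {"delta_pos": [0, 0, 0.05], "delta_rot": [0, 0, 0]}]'

```text
t: 12.85
ee_pos: [0.4715, -0.0477, 0.0905]
tcp_rot: [[1.0, -0.001, -0.001], [-0.001, -1.0, -0.0], [-0.001, 0.0, -1.0]]
ft_force: [-2.5, 0.1, 15.0]
width: -0.0001
finger_force: 7.6
```

The lid is at its stop (15 N at z = 0.0905, as computed). One small press, then back off.

Request:
move_arm --targets '[{"delta_pos": [0, 0, 0.05], "delta_rot": [0, 0, 0]}, {"delta_pos": [0, 0, 0], "delta_rot": [0, 0, 0]}]'

```text
t: 13.05
ee_pos: [0.4715, -0.0478, 0.0904]
tcp_rot: [[1.0, -0.001, -0.0], [-0.001, -1.0, -0.0], [-0.0, 0.0, -1.0]]
ft_force: [-2.4, 0.1, 14.7]
width: -0.0004
finger_force: 7.4
```

Request:
move_arm --targets '[{"delta_pos": [0, 0, -0.5], "delta_rot": [0, 0, 0]}, {"delta_pos": [0, 0, -2], "delta_rot": [0, 0, 0]}, {"delta_pos": [0, 0, -4], "delta_rot": [0, 0, 0]}, {"delta_pos": [0, 0, -4], "delta_rot": [0, 0, 0]}, {"delta_pos": [0, 0, -4], "delta_rot": [0, 0, 0]}, {"delta_pos": [0, 0, -4], "delta_rot": [0, 0, 0]}, {"delta_pos": [0, 0, -3], "delta_rot": [0, 0, 0]}, {"delta_pos": [0, 0, 0], "delta_rot": [0, 0, 0]}, {"delta_pos": [0, 0, 0], "delta_rot": [0, 0, 0]}]'

```text
t: 13.95
ee_pos: [0.4718, -0.0477, 0.3047]
tcp_rot: [[1.0, -0.001, 0.001], [-0.001, -1.0, -0.0], [0.001, 0.0, -1.0]]
ft_force: [-0.6, 0.4, -0.3]
width: 0.0002
finger_force: 0.0
```

Run:
```python
from h import *
s=state();print(s['t'],s['ee_pos'],s['ft_force'].round(1))
im,d=capture('scene');P=cloud('scene',d)
cv2.imwrite('pics/scene3.png',cv2.resize(im[120:290,160:380],None,fx=3.5,fy=3.5))
hsv=cv2.cvtColor(im,cv2.COLOR_BGR2HSV)
m=(hsv[...,0]>100)&(hsv[...,0]<125)&(hsv[...,1]>120)&(P[...,0]>.44)&(P[...,0]<.56)&(abs(P[...,1]+.048)<.07)&(P[...,2]>.06)
q=P[m];c=q.mean(0);v=np.linalg.svd(q-c,full_matrices=False)[2];print(len(q),c,v[2],np.percentile(q,[2,98],axis=0).round(3))
```

```text
13.95 [ 0.47178777 -0.04769518  0.30474327] [-0.6  0.4 -0.3]
2286 [ 0.49727139 -0.05148572  0.0762695 ] [3.64222077e-04 6.50394612e-04 9.99999722e-01] [[ 0.442 -0.116  0.075]
 [ 0.557  0.019  0.078]]
```

View pics/scene3.png

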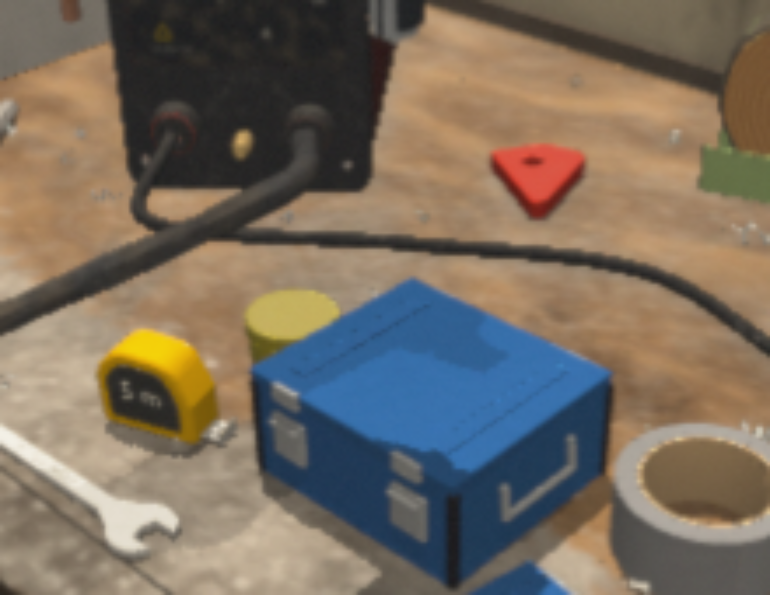

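The lid lies flat on the case around crop (430,370), level at z = 0.0763. The tin, tape measure and tape roll are unmoved, and the hand is clear above.

```bash
python3 -c "
from cell import *
print(close_job())"
```

```text
the job is handed in; nothing more can be done
None
```

The flap was pushed flat first, then the lid was eased fully shut; the tin, tape measure and tape roll were left where they stood, the hand is clear, and the job was handed in at about 14 s.

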